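Zero the slab roller on its gauge slat

ROBOT

A 6-joint arm with a two-finger parallel gripper is mounted at the origin on the work surface. World frame = base frame: x ahead of the robot, y to its left, z up, the work surface at z = 0. Lengths are in mm, angles in rad, forces in N, time in s.
With the tool pointing down it reaches from about 275 to 1000 mm from the base axis. Payload 8.4 kg.
Tool frame: the origin (TCP) lies between the finger pads; the fingertips stand 17 mm ahead of it and the grasp point (between the pads) lies 2 mm behind it (r.tcp_to_tips is the distance from the TCP to the fingertips, in mm); z points along the fingers, y is the line along which they close (so a half turn about z gives the same grasp; the last joint's range is limited). The gripper opens to 85 mm and grips with 20 to 120 N. Pads are 22 mm wide; open, the fingers measure 114 mm over their backs; the gripper's body (76 mm by 85 mm) begins 54 mm behind the grasp point. The pads swing forward as they close: fully open they stand 13 mm farther back than shut.
Start: joints at [-0.002, 0.353, 1.633, -0, 1.155, -0.002], TCP at [625.002, -0, 248.281] pointing down, gripper open.
Joint ranges: [-2.63, 2.63], [-0.92, 2.1], [0.06, 2.66], [-1.3, 4.44], [0, 2.69], [-3.02, 3.02]. Speed limits (rad/s): [2.22, 2.22, 2.79, 3.14, 3.14, 3.14].

INTERFACE

Orientations are given as [roll, pitch, yaw] about the fixed x, y, z axes, in that order (R = Rz(yaw) Ry(pitch) Rx(roll)).
In Python, from rig import r gives the robot as it stands. The module is installed in compiled form; this text tells all that it offers.
- The arm moves only by the tool apply_moves, never from a script. Its argument "series" is text: rows parted by semicolons, each of 7 numbers parted by spaces: the shift along the tool's x, y, z in cm, then the turn, a rotation vector about the tool's x, y, z in rad, then the gripper's target within -1 to 1 (shut at 1, half-way at 0, fully open at -1). In form: tx ty tz rx ry rz fingers; .... A call has exactly 10 rows; each row shifts and turns the commanded pose from where the row before left it, along the tool's axes as they then stand; what a row does not reach is not made up. A row lasts 1/12 s, in which the tool goes at most 41.7 mm and 7.16 degrees, less where a joint would pass 70% of its speed; a pose out of reach is approached as far as the arm can. A call with a gripper value outside its range is refused whole. The fingers move at their own pace and stop on an object; "squeeze" is the grip in N (left out, the last holds). Time passes only in rows, so rows that do not move let the fingers close, or fill a call up. It gives the time, the measured TCP pose, the force and the opening at its end, in the units of the state.
- r.sense(): the state, without advancing time (a new reading comes with each control period).
- r.grab_frame(name): name is "scene" or "side" or "wrist"; returns the picture (400x640x3 uint8, blue, green, red); there is no depth.
- r.camera_info(name): a dict with "K" (3x3 intrinsics, pixels), "distortion" ([k1, k2, p1, p2, k3] as OpenCV has them; the pictures are not rectified), "extrinsics" (4x4, takes a point from camera to world coordinates). Camera axes: x right, y down, z forward; pixel columns grow to the right and rows downward; lengths in mm; the calibration is good to about 2 mm. A picture is of the moment at which its call begins: read the wrist's pose just before it. camera_info takes no time and is no camera call; for the wrist camera it gives the pose at the moment of the call.
- r.sign_off(): hands the job in, once; it reports no verdict.
The state is a dict: "clock": time; "qpos": joint angles; "qvel": joint speeds; "joint_efforts": joint torques, N m; "eef_pos": TCP position; "tcp_rot": TCP orientation; "contact_force": force on the tool from outside, world axes, zero at the start; "wrist_torque": the same for the moment, N m; "opening": opening from 0.0 (shut) to 1.0 (fully open).
Only numpy, scipy, OpenCV 4.12 (cv2) and the standard library are available. Lean on these libraries where they do the work, as an engineer would, in place of code of your own. Each camera call takes 0.05 s, during which the arm holds its last target. There are 200 camera calls.

TASK

Zero the slab roller on the thicker of the two wooden gauge slats: lay that slat flat on the bed so that it passes under the roller, then swing the star wheel on the machine's right-hand end to bring the roller down until it grips the slat snugly, by feel and without forcing it. Leaving the slat so gripped, push the dial ring behind the star wheel round by its small lug until the pointer on the dial's far rim stands level with the fixed mark there. Leave the other slat and the pots and tools where they are.

Things in the scene. Friction and masses are not known exactly. Their poses are not given: they have to be found in the camera images.
- slat_thick: thicker gauge slat, plain wood, 240 x 30 x 12 mm, about 70 g, lying flat on the table on the left; origin at the centre of its underside, x along its length, z up
- slat_thin: thinner gauge slat of the same wood, 240 x 30 x 6 mm, not wanted here; origin and axes likewise
- hub (a point): point on the shaft axis in the middle of the star wheel, at the right-hand end, 121 mm above the table, 235 mm to the right of the machine's origin; fixed; axes as the machine's: x away from the robot, y left along the roller, z up
- star (a joint): star wheel angle in rad about the machine's y, -0.95 to 0.95, growing as the upper arm swings away from the robot; lowers the roller, 20 to 32 mm above the bed at the start. Stays where left. Turning takes about 0.4 Nm (5 N at the ball), less to hold still; at some point past 0 it meets the slat, then each N of grip adds 0.016 Nm, some 25 N per 0.1 rad. Snug is 10 to 45 N; 70 N bruises the slat
- star_ball (a point): centre of the 24 mm black ball at the end of the star wheel's upper arm, 80 mm from the hub; the arm is a 12 mm steel rod, straight up at star = -0.15; four such arms at right angles lie in one upright plane through the hub
- dial (a joint): angle in rad of the dial ring relative to the star wheel, same sense; a graduated aluminium disc, 54 mm radius, 8 mm thick, its middle plane 40 mm inboard of the star wheel's and 36 mm clear of the end housing. It rides round with the star wheel by friction and slips on it at 0.09 Nm (1.2 N at the lug), so it can be turned alone and stays where left
- lug_ball (a point): centre of the 16 mm steel ball on the dial ring's radial lug (10 mm thick), 78 mm from the shaft axis; the lug stands straight up when the pointer is at the mark, and leans towards the robot at first
- pointer (a point): tip of the pointer on the dial's rim, 70 mm from the shaft axis, a quarter turn ahead of the lug (at the far side when the lug is up)
- mark (a point): where the pointer tip must come: the line on the fixed steel bracket at the far side of the dial, at the height of the shaft axis
- bowl: terracotta bowl, 110 mm across, 50 mm high, standing on the right; origin at the centre of its foot
- tool_jar: white tub of wooden modelling tools, 90 mm across, 160 mm high with the tools, on the right; origin at the centre of its foot
- mug: white mug, 80 mm across, 85 mm high, on the left at the back; origin at the centre of its foot
- modelling_tool: wooden-handled spatula tool, 190 mm long, lying on the left beyond the slats; origin at its middle
- tile: terracotta tile, 90 x 90 x 9 mm, lying on the left near the robot; origin at the centre of its underside
- machine: slab roller: grey, 185 mm high end housings 148 mm left and right, a 60 mm rubber-sleeved roller between them on an eccentric shaft, red drive wheel (unused, 190 mm) at the left end. Plywood bed 262 mm wide, from 230 mm nearer than the shaft to 270 mm beyond; its top, 71 to 79 mm above the table (varies), gives a little. Origin on the table below the shaft; x along the bed, y left

How it is judged (in metres and radians):
On the way:
1. the roller grips the thick slat snugly (contact force between machine and slat_thick between 8 and 50 N), for 0.2 s.
At the end, for the whole second after the job is handed in: The thick slat lies flat and still on the bed under the roller (tilt under 0.06 rad, underside 65 to 85 mm above the table), gripped with 8 to 50 N, and the dial's pointer tip is within 3.5 mm of the mark (all of step 1 and angle between slat_thick's own z axis and vertical below 0.06 rad and height (world z) of slat_thick between 0.065 and 0.085 m and distance between pointer and mark below 0.0035 m and linear speed of slat_thick below 0.01 m/s); the robot touches nothing.
It fails at once if the slat is bruised: the roller presses on it with more than 70 N (contact force between machine and slat_thick above 70 N).
It fails at once if the thin slat, a pot, the tile or a tool is displaced by more than 25 mm (distance of any of slat_thin, bowl, tool_jar, mug, modelling_tool, tile from where it was at the start of the episode above 0.025 m).
It also fails if it takes over 67 s, if anything falls off the work surface, if the arm or the gripper's body presses on something with over 40 N, if the wrist force passes 120 N, or if a joint passes its speed limit or range.

## Working session

There is one attempt and no reset: what is moved stays moved. The work goes in short steps, Python scripts to look and compute and a tool call to move; the robot and the scene stay as the last step left them, time stands still between calls to the robot, and variables do not carry over. Pictures are saved under pics/ and viewed, on a budget of 10 in all, crops included, one or two more only if the job needs it, and the job is handed in when it is done.

Besides the shell and the picture viewer there is one more tool, called after "Request:" as a command line: name --argument value ..., lists and objects as JSON in quotes. apply_moves: Moves the arm, as the interface text tells. Its arguments: {"type":"object","properties":{"series":{"type":"string"},"squeeze":{"type":"number"}},"required":["series"]}

```bash
mkdir -p pics; python3 - <<'E'
from rig import r
import cv2,numpy as np
print(r.sense())
for n in("scene","side"):
    cv2.imwrite(f"pics/{n}0.png",r.grab_frame(n))
    i=r.camera_info(n);print(n,np.round(i["K"],1).tolist(),i["distortion"],np.round(i["extrinsics"],3).tolist())
i=r.camera_info("wrist");print(np.round(i["K"],1).tolist(),np.round(i["extrinsics"],3).tolist())
E
```

```text
{'clock': 0.0, 'qpos': array([-2.37516731e-03,  3.53664137e-01,  1.63413054e+00, -6.88914233e-06,
        1.15520002e+00, -2.40397825e-03]), 'qvel': array([-0.00071409, -0.00210285,  0.00032983, -0.00013338,  0.0005329 ,
       -0.00036682]), 'joint_efforts': array([-2.03471049e-03, -6.05236173e+01, -3.42063046e+01, -2.62302356e-04,
        9.48130677e-03,  3.61521288e-06]), 'eef_pos': array([6.24548761e+02, 1.45408454e-02, 2.47553216e+02]), 'tcp_rot': array([-3.14019059e+00,  2.92829438e-06,  1.57082793e+00]), 'contact_force': array([ 0.04426154, -0.26971835, -0.44861268]), 'wrist_torque': array([0.00777364, 0.007865  , 0.0001545 ]), 'opening': 0.999187450944454}
scene [[470.3, 0.0, 322.6], [0.0, 470.3, 203.6], [0.0, 0.0, 1.0]] [-0.04787849  0.          0.          0.          0.        ] [[0.065, 0.745, -0.664, 1608.556], [0.998, -0.041, 0.052, -87.002], [0.011, -0.666, -0.746, 1349.164], [0.0, 0.0, 0.0, 1.0]]
side [[375.2, 0.0, 319.4], [0.0, 375.2, 200.8], [0.0, 0.0, 1.0]] [-0.0802558  0.         0.         0.         0.       ] [[0.976, -0.12, 0.181, 362.687], [-0.217, -0.574, 0.789, -840.438], [0.009, -0.81, -0.587, 756.739], [0.0, 0.0, 0.0, 1.0]]
[[294.2, 0.0, 315.3], [0.0, 294.2, 199.6], [0.0, 0.0, 1.0]] [[1.0, 0.0, 0.0, 623.72], [0.0, -0.947, -0.321, 84.23], [0.0, 0.321, -0.947, 373.975], [0.0, 0.0, 0.0, 1.0]]
```

View pics/scene0.png

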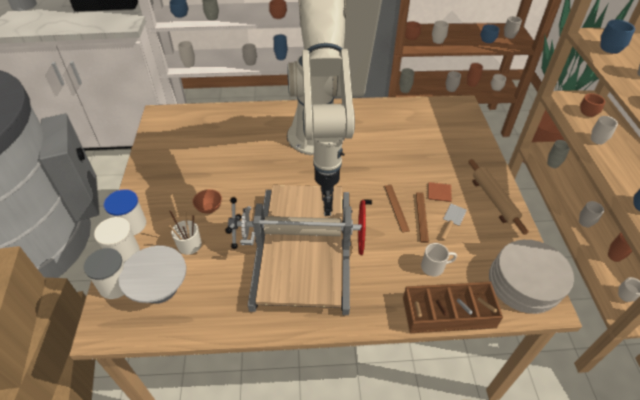

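View pics/side0.png

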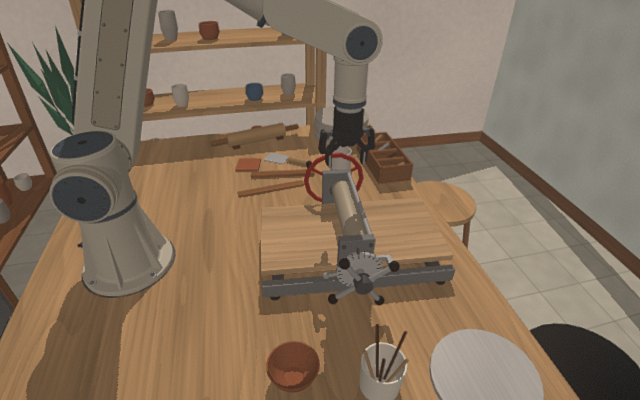

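```bash
cat > h.py <<'E'
import cv2,numpy as np
from rig import r
from scipy.spatial.transform import Rotation as R
def ray(i,px):
    u=cv2.undistortPoints(np.array([[px]],float),np.array(i["K"]),np.array(i["distortion"]))[0,0]
    E=np.array(i["extrinsics"]);d=E[:3,:3]@[*u,1];return E[:3,3],d/np.linalg.norm(d)
def onz(i,px,z):
    o,d=ray(i,px);return o+d*(z-o[2])/d[2]
def tri(*obs):
    A=np.zeros((3,3));b=np.zeros(3)
    for i,px in obs:
        o,d=ray(i,px);P=np.eye(3)-np.outer(d,d);A+=P;b+=P@o
    p=np.linalg.solve(A,b);return p,[float(np.linalg.norm(np.cross(p-ray(i,q)[0],ray(i,q)[1]))) for i,q in obs]
def proj(i,p):
    E=np.linalg.inv(np.array(i["extrinsics"]))
    return cv2.projectPoints(np.array([p],float),cv2.Rodrigues(E[:3,:3])[0],E[:3,3],np.array(i["K"]),np.array(i["distortion"]))[0][0,0]
E
python3 - <<'E'
import cv2,numpy as np
a=cv2.imread("pics/scene0.png");b=cv2.imread("pics/side0.png")
R=lambda im,x,y,w,h,s:cv2.resize(im[y:y+h,x:x+w],None,fx=s,fy=s,interpolation=cv2.INTER_CUBIC)
t=np.hstack([R(a,375,170,100,75,4),R(b,300,215,100,75,4)[:300]])
c=np.hstack([R(a,210,180,100,75,4),R(b,225,145,100,75,4)])
cv2.imwrite("pics/z1.png",np.vstack([t,c]))
E
```

```text
(no output)
```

View pics/z1.png

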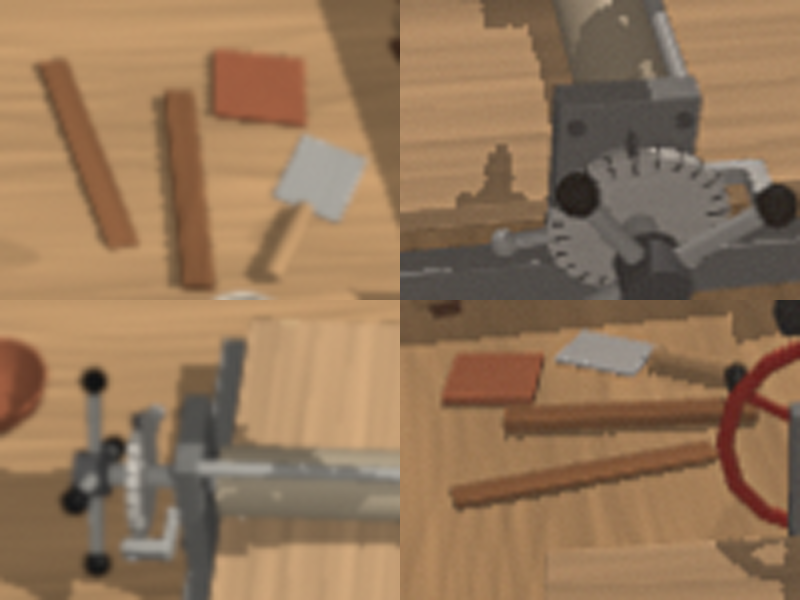

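```bash
python3 - <<'E'
from h import *
s,d=r.camera_info("scene"),r.camera_info("side")
np.set_printoptions(precision=1,suppress=True)
for n,z,c in(("thick",12,[(165,92),(195,92),(213,285),(183,287)]),("thin",6,[(38,64),(65,60),(134,243),(110,248)])):
    P=np.array([onz(s,(375+x/4,170+y/4),z) for x,y in c]);print(n,P.tolist(),P.mean(0)) 
# side view of thick/thin ends (crop 225,145)
sc=lambda x,y:(210+x/4,180+(y-300)/4)
sd=lambda x,y:(300+(x-400)/4,215+y/4)
for n,a,b in(("nearup",sc(94,381),sd(578,195)),("farup",sc(74,500),sd(778,205)),("lug",sc(150,412),sd(500,240)),("hubish",sc(92,472),sd(650,265))):
    print(n,*tri((s,a),(d,b)))
# bed corners in scene
for n,p in(("bed near R",(272,184)),("bed near L",(341,186)),("bed far R",(258,304)),("bed far L",(344,303))):print(n,onz(s,p,75))
E
```

```text
thick [[383.159076637965, 374.95240586221024, 12.0], [384.7611701070257, 404.45906951922905, 12.0], [619.4259822668563, 371.4043023388118, 12.0], [620.0488820030783, 343.97284068706404, 12.0]] [501.8 373.7  12. ]
thin [[333.07435959880354, 257.82760818886817, 6.0], [329.0416857216935, 285.62371351484495, 6.0], [563.17215468381, 311.1309910796637, 6.0], [567.6648765122491, 288.07800415606965, 6.000000000000227]] [448.2 285.7   6. ]
nearup [ 541.4 -302.7  184.5] [0.8644073739842977, 0.8644073739840265]
farup [ 652.2 -314.8  165. ] [1.097700769110682, 1.0977007691104408]
lug [ 511.7 -263.3  112.3] [1.984769909793184, 1.9847699097931923]
hubish [ 586.5 -308.2  122.9] [1.388232085602146, 1.3882320856021426]
bed near R [ 365.1 -182.6   75. ]
bed near L [389.7  76.2  75. ]
bed far R [ 873.6 -222.4   75. ]
bed far L [885.3  40.2  75. ]
```

Request:
apply_moves --series "2.5 -1.5 -2 0 0 -0.1 -0.3;3.7 -1.2 -1 0 0 0 -0.3;3.9 -1.2 0 0 0 0 -0.3;3.9 -1.2 0 0 0 0 -0.3;3.9 -1.2 0 0 0 0 -0.3;3.9 -1.2 0 0 0 0 -0.3;3.9 -1.2 0 0 0 0 -0.3;3.7 -1.2 1 0 0 0 -0.3;3.5 -1.2 1.5 0 0 0 -0.3;3 -1.2 2 0 0 0 -0.3" --squeeze 30

```text
clock: 0.93
eef_pos: [468.6, 349.1, 233.9]
tcp_rot: [3.139, -0.002, 1.671]
contact_force: [0.3, 0.4, 0.6]
opening: 0.65
```

Request:
apply_moves --series "0 0 0.8 0 0 -0.12 -0.3;0 0 0.8 0 0 -0.12 -0.3;0 0 0.8 0 0 -0.12 -0.3;0 0 0.8 0 0 -0.12 -0.3;0 0 0.8 0 0 -0.12 -0.3;0 0 0.8 0 0 -0.12 -0.3;0 0 0.8 0 0 -0.12 -0.3;0 0 0.8 0 0 -0.12 -0.3;0 0 0 0 0 -0.12 -0.3;0 0 0 0 0 -0.12 -0.3"

```text
clock: 1.77
eef_pos: [468.6, 346.2, 168.2]
tcp_rot: [-3.14, -0.001, 2.877]
contact_force: [0.1, 0.2, 0.4]
opening: 0.646
```

```bash
python3 - <<'E'
from h import *
print(r.sense()["eef_pos"],r.sense()["tcp_rot"],r.sense()["opening"])
i=r.camera_info("wrist");f=r.grab_frame("wrist")
cv2.imwrite("pics/w1.png",f);np.save("pics/w1.npy",i,allow_pickle=True)
hsv=cv2.cvtColor(f,cv2.COLOR_BGR2HSV)
print("thick c",proj(i,[502,374,12]),"thin c",proj(i,[448,286,6]))
E
```

```text
[468.61914079 346.15428795 168.24936323] [-3.14006493e+00 -1.23133933e-03  2.87675075e+00] 0.6456844971998729
thick c [348.70477093 211.56845618] thin c [251.75043417 182.69111853]
```

View pics/w1.png

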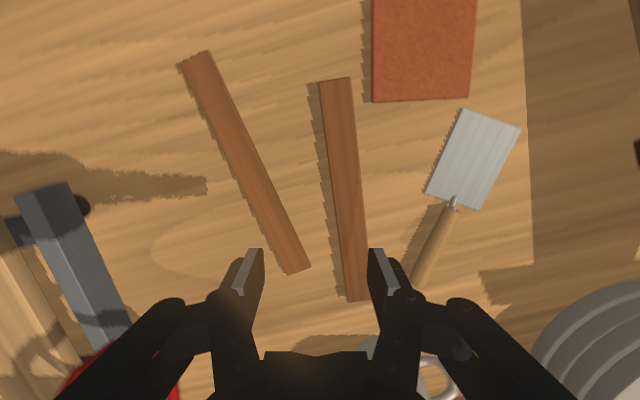

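```bash
python3 - <<'E'
from h import *
np.set_printoptions(precision=1,suppress=True)
i=np.load("pics/w1.npy",allow_pickle=True).item()
f=cv2.imread("pics/w1.png");h=cv2.cvtColor(f,cv2.COLOR_BGR2HSV)
for y in(130,200,260):
    print(y,[(x,*h[y,x]) for x in range(312,372,4)])
m=((h[...,0]<14)&(h[...,1]>110)&(h[...,2]>85)).astype(np.uint8)*255
cs,_=cv2.findContours(m,cv2.RETR_EXTERNAL,cv2.CHAIN_APPROX_NONE)
for c in cs:
    if cv2.contourArea(c)>2500:
        b=cv2.boxPoints(cv2.minAreaRect(c));print(cv2.contourArea(c),b.tolist())
        for z in(6,12):
            P=np.array([onz(i,q,z)[:2] for q in b]);print(z,P.tolist(),P.mean(0),np.linalg.norm(np.roll(P,1,0)-P,axis=1))
print("tile",onz(i,(371,102),9),onz(i,(469,98),9))
E
```

```text
130 [(312, np.uint8(16), np.uint8(130), np.uint8(161)), (316, np.uint8(16), np.uint8(131), np.uint8(115)), (320, np.uint8(16), np.uint8(136), np.uint8(111)), (324, np.uint8(13), np.uint8(151), np.uint8(93)), (328, np.uint8(13), np.uint8(159), np.uint8(130)), (332, np.uint8(13), np.uint8(159), np.uint8(136)), (336, np.uint8(13), np.uint8(158), np.uint8(134)), (340, np.uint8(13), np.uint8(157), np.uint8(127)), (344, np.uint8(13), np.uint8(160), np.uint8(131)), (348, np.uint8(13), np.uint8(161), np.uint8(135)), (352, np.uint8(13), np.uint8(161), np.uint8(130)), (356, np.uint8(16), np.uint8(135), np.uint8(160)), (360, np.uint8(16), np.uint8(132), np.uint8(178)), (364, np.uint8(16), np.uint8(130), np.uint8(178)), (368, np.uint8(16), np.uint8(130), np.uint8(178))]
200 [(312, np.uint8(16), np.uint8(131), np.uint8(181)), (316, np.uint8(16), np.uint8(132), np.uint8(182)), (320, np.uint8(16), np.uint8(131), np.uint8(181)), (324, np.uint8(16), np.uint8(131), np.uint8(170)), (328, np.uint8(15), np.uint8(133), np.uint8(127)), (332, np.uint8(16), np.uint8(130), np.uint8(122)), (336, np.uint8(13), 
[... 2180 characters left out ...]
86, 261.63960703167726], [322.2362918450781, 289.26237531577857], [553.3055661656405, 321.03360573662405], [561.8820240078317, 286.64755422142]] [440.8 289.6] [237.5  27.8 233.2  35.4]
10115.5 [[371.0, 0.0], [477.0, 0.0], [477.0, 102.0], [371.0, 102.0]]
6 [[321.94995395008283, 436.2240407903383], [344.86673954269764, 523.9787497683615], [428.7395524594564, 515.4419633849291], [403.1359132355058, 419.0720616678316]] [374.7 473.7] [83.  90.7 84.3 99.7]
12 [[323.3263795882105, 434.8397351439301], [345.7669015955149, 520.7706991575108], [427.89664428855633, 512.4113268565889], [402.8251076565906, 418.0442136510958]] [375.  471.5] [81.3 88.8 82.6 97.6]
tile [403.  418.6   9. ] [422.9 507.    9. ]
```

Request:
apply_moves --series "1.6 1.4 1.5 0 0 0 -0.3;1.6 1.35 2 0 0 0 -0.3;0 0 2.5 0 0 0 -0.3;0 0 2.5 0 0 -0.07 -0.3;0 0 2.2 0 0 -0.06 -0.3;0 0 1.8 0 0 0 -0.3;0 0 1.2 0 0 0 -0.3;0 0 0.7 0 0 0 -0.3;0 0 0.3 0 0 0 -0.3;0 0 0 0 0 0 -0.3"

```text
clock: 2.65
eef_pos: [445.8, 381.6, 22.2]
tcp_rot: [-3.141, -0.0, 3.0]
contact_force: [0.6, -0.1, -0.3]
opening: 0.648
```

Request:
apply_moves --series "0 0 0 0 0 0 0.4;0 0 0 0 0 0 0.8;0 0 0 0 0 0 1;0 0 0 0 0 0 1;0 0 0 0 0 0 1;0 0 0 0 0 0 1;0 0 0 0 0 0 1;0 0 0 0 0 0 1;0 0 -0.5 0 0 0 1;0 0 -0.5 0 0 0 1" --squeeze 50

```text
clock: 3.48
eef_pos: [445.7, 381.6, 32.9]
tcp_rot: [3.141, 0.0, 3.001]
contact_force: [0.6, -0.4, -1.0]
opening: 0.323
```

Request:
apply_moves --series "0 0 -2 0 0 0 1;0 0 -4 0 0 0 1;0 0 -4 0 0 0 1;0 0 -4 0 0 0 1;0 0 -3 0 0 0 1;0 -3.8 -1.5 0 0 0 1;-0.2 -3.8 -1.5 0 0 0 1;-0.2 -3.8 -1.5 0 0 0 1;-0.2 -3.8 -1.5 0 0 0 1;-0.1 -3.8 -1.5 0 0 0 1"

```text
clock: 4.32
eef_pos: [425.3, 190.9, 278.5]
tcp_rot: [3.141, 0.001, 3.001]
contact_force: [0.0, -0.5, 0.3]
opening: 0.328
```

Request:
apply_moves --series "0 -4 0 0 0 0 1;0 -4 0 0 0 0 1;0 -4 0 0 0 0 1;0 -4 0 0 0 0 1;0 -4 0 0 0 0 1;0 -3 0 0 0 0 1;0 -2.1 1 0 0 0 1;0 0 2 0 0 0 1;0 0 1 0 0 0 1;0 0 0 0 0 0 1"

```text
clock: 5.15
eef_pos: [389.2, -56.3, 236.0]
tcp_rot: [3.142, -0.003, 2.999]
contact_force: [-0.2, 1.1, -1.1]
opening: 0.335
```

```bash
python3 - <<'E'
from h import *
s=r.sense();print(s["clock"],s["eef_pos"],s["tcp_rot"],s["contact_force"],s["opening"])
np.save("pics/w2.npy",r.camera_info("wrist"),allow_pickle=True);w=r.grab_frame("wrist")
c=r.grab_frame("scene");d=r.grab_frame("side")
Z=lambda im,x,y,w,h,s:cv2.resize(im[y:y+h,x:x+w],None,fx=s,fy=s,interpolation=cv2.INTER_CUBIC)
cv2.imwrite("pics/w2.png",w)
cv2.imwrite("pics/c2.png",np.vstack([cv2.resize(w,(480,300)),np.hstack([Z(c,220,120,160,120,1.5),Z(d,220,120,160,120,1.5)]) ,Z(d,220,120,160,80,3)]))
E
```

```text
5.15 [389.1784716  -56.33789346 235.98541437] [ 3.14156145e+00 -2.71400853e-03  2.99932073e+00] [-0.16838873  1.12641397 -1.1036302 ] 0.33462940056392493
```

View pics/c2.png

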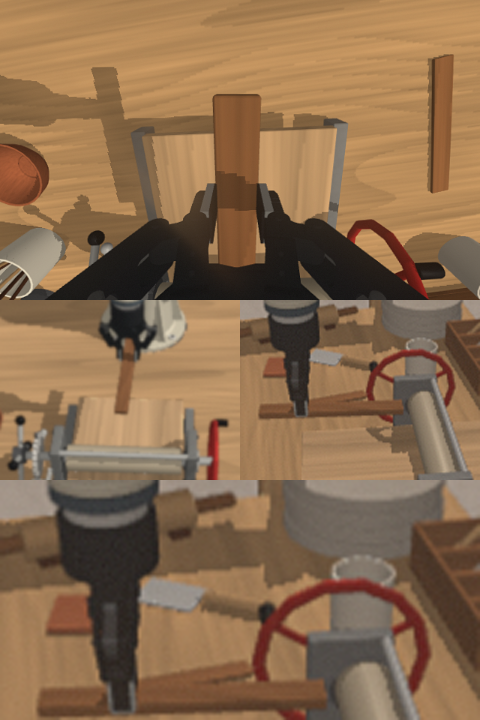

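```bash
python3 - <<'E'
from h import *
i=np.load("pics/w2.npy",allow_pickle=True).item()
a,b=onz(i,(202,184),75),onz(i,(449,169),75);print(a,b,np.linalg.norm(a-b),(a+b)/2,np.arctan2(-(b-a)[0],(b-a)[1]))
E
```

```text
[ 369.83633259 -168.30956165   75.        ] [389.68739635  80.40980388  75.        ] 249.51029541803783 [379.76186447 -43.94987888  75.        ] -0.07964427217835579
```

Request:
apply_moves --series "0.6 0 2 0 0 -0.06 1;0 0 3 0 0 0 1;0 0 3 0 0 0 1;0 0 2.3 0 0 0 1;0 0 1.5 0 0 0 1;0 0 0.8 0 0 0 1;0 0 0.3 0 0 0 1;0 0 0.1 0 0 0 1;0 0 0 0 0 0 1;0 0 0 0 0 0 1"

```text
clock: 6.13
eef_pos: [385.7, -55.2, 108.2]
tcp_rot: [-3.141, 0.002, 3.061]
contact_force: [-0.4, -0.7, -0.4]
opening: 0.329
```

Request:
apply_moves --series "0 0 0.2 0 0 0 1;0 0 0.2 0 0 0 1;0 0 0.1 0 0 0 1;0 0 0 0 0 0 1;0 0 0 0 0 0 1;0 0 0 0 0 0 1;0 0 0 0 0 0 1;0 0 0 0 0 0 1;0 0 0 0 0 0 1;0 0 0 0 0 0 1"

```text
clock: 6.97
eef_pos: [384.8, -55.2, 102.3]
tcp_rot: [-3.142, 0.0, 3.061]
contact_force: [0.4, 0.8, -1.0]
opening: 0.328
```

Request:
apply_moves --series "0 0 0.15 0 0 0 1;0 0 0.15 0 0 0 1;0 0 0 0 0 0 1;0 0 0 0 0 0 1;0 0 0 0 0 0 1;0 0 0 0 0 0 1;0 0 0 0 0 0 1;0 0 0 0 0 0 1;0 0 0 0 0 0 1;0 0 0 0 0 0 1"

```text
clock: 7.8
eef_pos: [385.0, -55.2, 99.9]
tcp_rot: [-3.142, 0.0, 3.061]
contact_force: [-4.2, 1.6, 15.9]
opening: 0.329
```

Request:
apply_moves --series "0 0 0.15 0 0 0 1;0 0 0.1 0 0 0 1;0 0 0 0 0 0 1;0 0 0 0 0 0 1;0 0 0 0 0 0 1;0 0 0 0 0 0 1;0 0 0 0 0 0 1;0 0 0 0 0 0 1;0 0 0 0 0 0 1;0 0 0 0 0 0 1"

```text
clock: 8.63
eef_pos: [385.1, -55.2, 98.6]
tcp_rot: [-3.142, 0.0, 3.061]
contact_force: [-11.8, 2.1, 43.8]
opening: 0.325
```

Request:
apply_moves --series "0 0 -0.3 0 0 0 1;0 0 -0.2 0 0 0 1;-0.5 0 0 0 0 0 1;-1 0 0 0 0 0 1;-1 0 0 0 0 0 1;-1 0 0 0 0 0 1;-1 0 0 0 0 0 1;-0.5 0 0 0 0 0 1;0 0 0 0 0 0 1;0 0 0 0 0 0 1"

```text
clock: 9.47
eef_pos: [434.6, -59.2, 101.5]
tcp_rot: [3.142, -0.001, 3.061]
contact_force: [-0.2, 0.2, -0.7]
opening: 0.327
```

Request:
apply_moves --series "-0.5 0 0 0 0 0 1;-1 0 0 0 0 0 1;-1 0 0 0 0 0 1;-1 0 0 0 0 0 1;-1 0 0 0 0 0 1;-1 0 0 0 0 0 1;-1 0 0 0 0 0 1;-0.5 0 0 0 0 0 1;0 0 0 0 0 0 1;0 0 0 0 0 0 1"

```text
clock: 10.3
eef_pos: [504.3, -64.8, 101.6]
tcp_rot: [3.142, -0.001, 3.061]
contact_force: [-0.3, -0.5, -1.5]
opening: 0.33
```

Request:
apply_moves --series "0 0 0.1 0 0 0 1;0 0 0 0 0 0 0.2;0 0 0 0 0 0 -0.3;0 0 0 0 0 0 -0.3;0 0 0 0 0 0 -0.3;0 0 0 0 0 0 -0.3;0 0 0 0 0 0 -0.3;0.5 0 -1.5 0 0 0 -0.3;2 0 -3 0 0 0 -0.3;2 0 -3.5 0 0 0 -0.3"

```text
clock: 11.13
eef_pos: [458.1, -61.0, 180.1]
tcp_rot: [3.141, -0.004, 3.061]
contact_force: [0.1, -0.0, 0.6]
opening: 0.648
```

```bash
python3 - <<'E'
from h import *
s=r.sense();print(s["clock"],s["eef_pos"],s["tcp_rot"],s["contact_force"],s["opening"])
w=r.grab_frame("wrist");c=r.grab_frame("scene");d=r.grab_frame("side")
Z=lambda im,x,y,w,h,s:cv2.resize(im[y:y+h,x:x+w],None,fx=s,fy=s,interpolation=cv2.INTER_CUBIC)
cv2.imwrite("pics/s3.png",c);cv2.imwrite("pics/d3.png",d)
cv2.imwrite("pics/c3.png",np.vstack([np.hstack([cv2.resize(w,(400,250)),Z(c,220,170,160,100,2.5)]),np.hstack([Z(c,215,190,80,70,5),Z(d,310,225,100,87.5.__int__(),4)[:350]])]))
E
```

```text
11.1333 [458.13785917 -61.0395817  180.0820436 ] [ 3.14139662 -0.00378051  3.06084989] [ 0.10809169 -0.04974311  0.56341937] 0.648354269076181Traceback (most recent call last):
  File "<stdin>", line 6, in <module>
    return _nx.concatenate(arrs, 1, dtype=dtype, casting=casting)
           ~~~~~~~~~~~~~~~^^^^^^^^^^^^^^^^^^^^^^^^^^^^^^^^^^^^^^^
ValueError: all the input array dimensions except for the concatenation axis must match exactly, but along dimension 0, the array at index 0 has size 350 and the array at index 1 has size 348
```

```bash
python3 - <<'E'
from h import *
w=r.grab_frame("wrist");c=cv2.imread("pics/s3.png");d=cv2.imread("pics/d3.png")
Z=lambda im,x,y,w,h,s:cv2.resize(im[y:y+h,x:x+w],None,fx=s,fy=s,interpolation=cv2.INTER_CUBIC)
cv2.imwrite("pics/c3.png",np.vstack([np.hstack([cv2.resize(w,(400,250)),Z(c,220,170,160,100,2.5)]),np.hstack([Z(c,215,190,80,70,5),Z(d,310,225,80,70,5)])]))
E
```

```text
(no output)
```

View pics/c3.png

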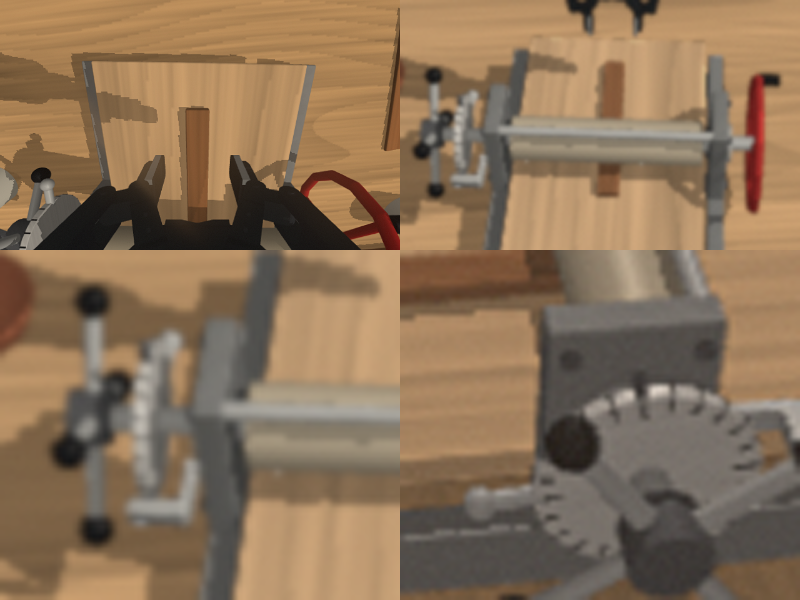

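Request:
apply_moves --series "0 0 -2 0 0 0 0.3;0 0 -3 0 0 0 1;0 -1 -3 0 0 0 1;-0.9 -3.3 0 0 0 0 1;-0.9 -3.6 0 0 0 0 1;-0.9 -3.6 0 0 0 0 1;-0.9 -3.6 0 0 0 0 1;-0.9 -3.6 0 0 0 0 1;-0.9 -3.2 0 0 0 0 1;-0.5 -1.8 0 0 0 0 1"

```text
clock: 12.17
eef_pos: [499.7, -305.7, 258.9]
tcp_rot: [-3.141, -0.001, 3.059]
contact_force: [-0.6, 0.6, 0.0]
opening: 0.002
```

Request:
apply_moves --series "0 0 0 0 0 0 1;0 0 0.7 0 0 0 1;0 0 1.5 0 0 0 1;0 0 1.5 0 0 0 1;0 0 1.5 0 0 0 1;0 0 1 0 0 0 1;0 0 0.6 0 0 0 1;0 0 0.3 0 0 0 1;0 0 0 0 0 0 1;0 0 0 0 0 0 1"

```text
clock: 13.0
eef_pos: [499.6, -302.1, 190.1]
tcp_rot: [-3.141, 0.0, 3.061]
contact_force: [-0.3, 0.4, -0.0]
opening: -0.004
```

```bash
python3 - <<'E'
from h import *
s=r.sense();print(s["clock"],s["eef_pos"],s["tcp_rot"],s["contact_force"],s["opening"])
w=r.grab_frame("wrist");c=r.grab_frame("scene");d=r.grab_frame("side")
Z=lambda im,x,y,w,h,s:cv2.resize(im[y:y+h,x:x+w],None,fx=s,fy=s,interpolation=cv2.INTER_CUBIC)
cv2.imwrite("pics/c4.png",np.vstack([np.hstack([cv2.resize(w,(400,250)),np.zeros((250,400,3),np.uint8)]),np.hstack([Z(c,215,170,80,70,5),Z(d,300,215,80,70,5)])]))
E
```

```text
13.0 [ 499.55376473 -302.09214631  190.12286074] [-3.14142804e+00  4.02680767e-04  3.06107027e+00] [-0.27006408  0.38487761 -0.03084512] -0.004062102121910959
```

View pics/c4.png

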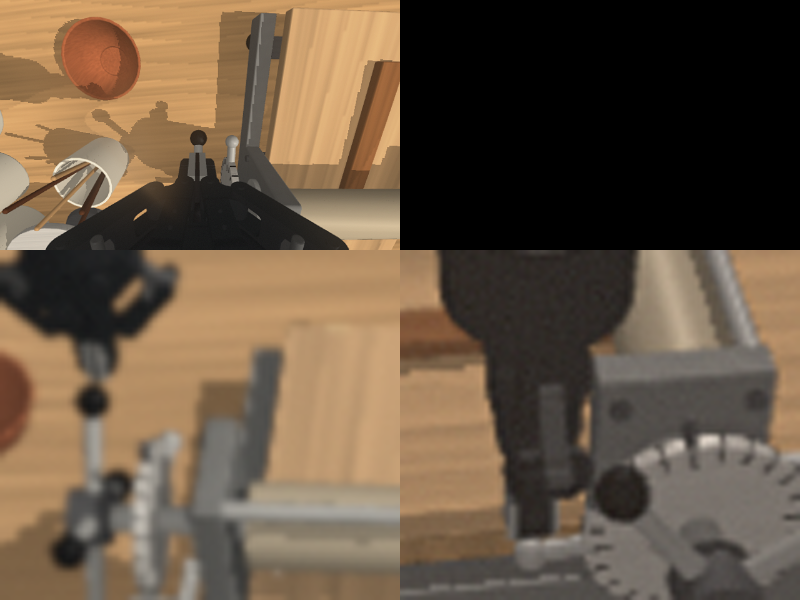

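Request:
apply_moves --series "-0.5 0 0 0 0 0 1;-0.9 0 0 0 0 0 1;-0.9 0 -0.1 0 0 0 1;-0.9 0 -0.2 0 0 0 1;-0.9 0 -0.2 0 0 0 1;-0.9 0 -0.2 0 0 0 1;-0.9 0 -0.2 0 0 0 1;-0.5 0 0 0 0 0 1;0 0 0 0 0 0 1;0 0 0 0 0 0 1"

```text
clock: 13.98
eef_pos: [563.8, -307.4, 198.7]
tcp_rot: [-3.142, 0.001, 3.061]
contact_force: [-0.4, 1.2, -0.5]
opening: 0.004
```

Request:
apply_moves --series "-0.1 0 0 0 0 0 1;-0.1 0 0 0 0 0 1;-0.1 0 0 0 0 0 1;-0.1 0 0 0 0 0 1;-0.1 0 0 0 0 0 1;-0.1 0 0 0 0 0 1;-0.1 0 0 0 0 0 1;-0.1 0 0 0 0 0 1;-0.1 0 0 0 0 0 1;-0.1 0 0 0 0 0 1"

```text
clock: 14.82
eef_pos: [572.2, -308.2, 198.8]
tcp_rot: [3.141, -0.002, 3.061]
contact_force: [-4.9, 0.5, 3.5]
opening: -0.002
```

```bash
python3 - <<'E'
from h import *
s=r.sense();print(s["clock"],s["eef_pos"],s["contact_force"],s["wrist_torque"])
c=r.grab_frame("scene");d=r.grab_frame("side")
cv2.imwrite("pics/s5.png",c);cv2.imwrite("pics/d5.png",d)
print(r.sense()["contact_force"])
Z=lambda im,x,y,w,h,s:cv2.resize(im[y:y+h,x:x+w],None,fx=s,fy=s,interpolation=cv2.INTER_CUBIC)
cv2.imwrite("pics/c5.png",np.hstack([Z(c,215,175,80,85,5),Z(d,310,215,80,85,5)]))
E
```

```text
14.8167 [ 572.18124291 -308.15491309  198.83116728] [-4.94688661  0.50975853  3.51235999] [ 0.06851221  0.76051882 -0.02734389]
[-4.69276254 -0.22073217  3.18615534]
```

View pics/c5.png

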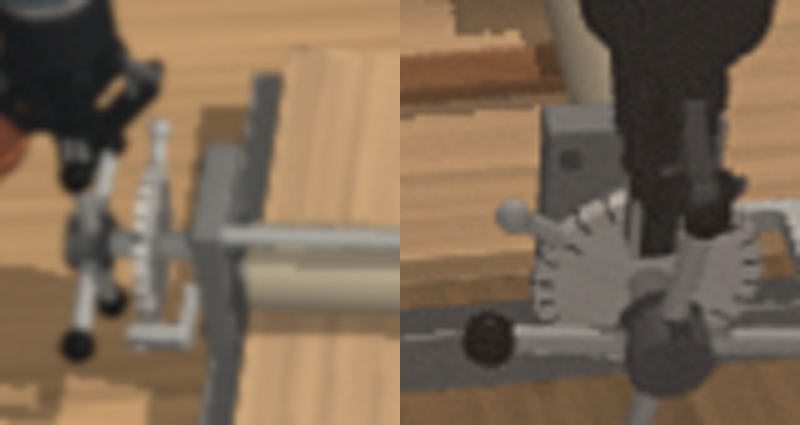

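Request:
apply_moves --series "-0.1 0 0 0 0 0 1;-0.1 0 0 0 0 0 1;-0.1 0 0 0 0 0 1;-0.1 0 0 0 0 0 1;-0.1 0 0 0 0 0 1;-0.1 0 0 0 0 0 1;-0.1 0 0 0 0 0 1;-0.1 0 0 0 0 0 1;-0.1 0 0 0 0 0 1;-0.1 0 0 0 0 0 1"

```text
clock: 15.75
eef_pos: [582.7, -309.1, 198.4]
tcp_rot: [-3.142, -0.001, 3.061]
contact_force: [-6.0, -1.7, 0.8]
opening: -0.001
```

```bash
python3 - <<'E'
from h import *
s,d=r.camera_info("scene"),r.camera_info("side")
p,e=tri((s,(230.4,210)),(d,(372,257.4)));print("at x572:",p,e)
E
```

```text
at x572: [ 598.03274989 -308.58587614  198.60345546] [2.4954309178858884, 2.495430917885899]
```

Request:
apply_moves --series "-0.05 0 0 0 0 0 1;-0.05 0 0 0 0 0 1;-0.05 0 0 0 0 0 1;-0.05 0 0 0 0 0 1;-0.05 0 0 0 0 0 1;-0.05 0 0 0 0 0 1;-0.05 0 0 0 0 0 1;-0.05 0 0 0 0 0 1;-0.05 0 0 0 0 0 1;-0.05 0 0 0 0 0 1"

```text
clock: 16.58
eef_pos: [586.6, -309.5, 197.9]
tcp_rot: [3.141, -0.003, 3.061]
contact_force: [-8.5, -1.8, 0.6]
opening: -0.002
```

Request:
apply_moves --series "0.1 0 -0.2 0 0 0 1;0 0 -0.3 0 0 0 1;0 0 -0.3 0 0 0 1;0 0 0 0 0 0 1;-0.05 0 0 0 0 0 1;-0.05 0 0 0 0 0 1;-0.05 0 0 0 0 0 1;-0.05 0 0 0 0 0 1;-0.05 0 0 0 0 0 1;-0.05 0 0 0 0 0 1"

```text
clock: 17.42
eef_pos: [588.4, -309.2, 206.4]
tcp_rot: [3.141, -0.004, 3.061]
contact_force: [-9.9, 0.3, 0.7]
opening: -0.004
```

Request:
apply_moves --series "-0.05 0 0 0 0 0 1;-0.04 0 0 0 0 0 1;0 0 0 0 0 0 1;0 0 0 0 0 0 1;1 0 0 0 0 0 1;2 0 -1 0 0 0 1;3 0 -1.5 0 0 0 1;3 0 -1.5 0 0 0 1;2 0 -1.5 0 0 0 1;0 0 0 0 0 0 1"

```text
clock: 18.25
eef_pos: [479.9, -301.3, 265.5]
tcp_rot: [-3.139, 0.005, 3.06]
contact_force: [0.5, -0.0, -0.0]
opening: 0.003
```

```bash
python3 - <<'E'
from h import *
s=r.sense();print(s["clock"],s["eef_pos"],s["contact_force"])
c=r.grab_frame("scene");d=r.grab_frame("side")
cv2.imwrite("pics/s6.png",c);cv2.imwrite("pics/d6.png",d)
Z=lambda im,x,y,w,h,s:cv2.resize(im[y:y+h,x:x+w],None,fx=s,fy=s,interpolation=cv2.INTER_CUBIC)
cv2.imwrite("pics/c6.png",np.hstack([Z(c,215,175,80,85,5),Z(d,320,225,80,85,5)]))
E
```

```text
18.25 [ 479.93869405 -301.25676357  265.54730345] [ 0.48114282 -0.00082502 -0.04384449]
```

View pics/c6.png

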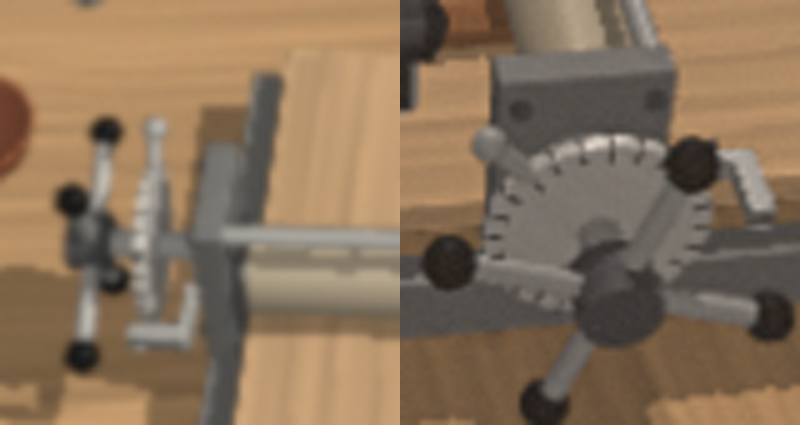

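```bash
python3 - <<'E'
from h import *
np.set_printoptions(precision=1,suppress=True)
s,d=r.camera_info("scene"),r.camera_info("side")
S=lambda x,y:(215+x/5,175+y/5);D=lambda x,y:(320+(x-400)/5,225+y/5)
P={}
for n,a,b in(("near",(105,130),(449,263)),("up",(72,200),(693,163)),("far",(82,355),(772,315)),("low",(115,280),(545,405)),("lug",(155,127),(489,145))):
    P[n],e=tri((s,S(*a)),(d,D(*b)));print(n,P[n],e[0])
h=(P["near"]+P["far"]+P["up"]+P["low"])/4
v=P["far"]-P["near"];v2=P["up"]-P["low"]
print("hub",h,"yaw",np.arctan2(v[1],v[0]),"theta",np.arctan2(-v[2],v[0]),np.arctan2(v2[0],v2[2]),np.linalg.norm(v),np.linalg.norm(v2))
l=P["lug"]-h;print("lug rel",l,np.arctan2(l[0]*.9966-l[1]*.083,l[2]))
E
```

```text
near [ 510.8 -300.9  146.8] 0.8671114998118646
up [ 614.1 -310.2  194.5] 0.7817664706522122
far [ 661.9 -314.9   91.8] 1.386459391640548
low [ 559.1 -304.5   41.9] 1.1102166203945938
lug [ 537.3 -262.5  176.3] 1.3074340843940988
hub [ 586.4 -307.6  118.8] yaw -0.09284565170243239 theta 0.3489124393319542 0.34562772507034273 161.39286529793094 162.38118138111358
lug rel [-49.1  45.1  57.5] -0.7416759511789115
```

Request:
apply_moves --series "-0.5 1.5 0 0 0 0 1;-0.6 1.5 0 0 0 0 1;-0.5 1.35 0.5 0 0 0 1;0 0 1.5 0 0 0 1;0 0 2 0 0 0 1;0 0 2 0 0 0 1;0 0 1.2 0 0 0 1;0 0 0.6 0 0 0 1;0 0 0 0 0 0 1;0 0 0 0 0 0 1"

```text
clock: 19.18
eef_pos: [501.3, -258.8, 183.9]
tcp_rot: [3.142, 0.0, 3.061]
contact_force: [-0.4, -0.2, -0.9]
opening: -0.002
```

Request:
apply_moves --series "-0.4 0 0 0 0 0 1;-0.7 0 -0.1 0 0 0 1;-0.7 0 -0.2 0 0 0 1;-0.7 0 -0.3 0 0 0 1;-0.7 0 -0.3 0 0 0 1;-0.7 0 -0.3 0 0 0 1;-0.7 0 -0.3 0 0 0 1;-0.7 0 -0.3 0 0 0 1;-0.4 0 -0.1 0 0 0 1;0 0 0 0 0 0 1"

```text
clock: 20.02
eef_pos: [558.9, -263.4, 203.1]
tcp_rot: [-3.141, 0.001, 3.061]
contact_force: [0.6, -0.0, 0.0]
opening: -0.003
```

Request:
apply_moves --series "-0.12 0 0 0 0 0 1;-0.12 0 0 0 0 0 1;-0.12 0 0 0 0 0 1;-0.12 0 0 0 0 0 1;-0.12 0 0 0 0 0 1;-0.12 0 0 0 0 0 1;-0.12 0 0 0 0 0 1;-0.06 0 0 0 0 0 1;0 0 0 0 0 0 1;0 0 0 0 0 0 1"

```text
clock: 20.85
eef_pos: [566.6, -264.0, 202.7]
tcp_rot: [-3.142, 0.0, 3.061]
contact_force: [0.3, 0.9, -0.2]
opening: 0.002
```

Request:
apply_moves --series "0.8 0 0 0 0 0 1;2 0 -1 0 0 0 1;3 0 -1.5 0 0 0 1;3 0 -1.5 0 0 0 1;3 0 -1.5 0 0 0 1;0 0 0 0 0 0 1;0 0 0 0 0 0 1;0 0 0 0 0 0 1;0 0 0 0 0 0 1;0 0 0 0 0 0 1"

```text
clock: 21.68
eef_pos: [449.3, -254.4, 257.1]
tcp_rot: [3.141, -0.001, 3.061]
contact_force: [0.1, -0.3, -1.0]
opening: -0.002
```

```bash
python3 - <<'E'
from h import *
s=r.sense();print(s["clock"],s["eef_pos"],s["contact_force"])
c=r.grab_frame("scene");d=r.grab_frame("side")
cv2.imwrite("pics/s7.png",c);cv2.imwrite("pics/d7.png",d)
Z=lambda im,x,y,w,h,s:cv2.resize(im[y:y+h,x:x+w],None,fx=s,fy=s,interpolation=cv2.INTER_CUBIC)
cv2.imwrite("pics/c7.png",np.hstack([Z(c,225,190,50,75,8),Z(d,345,235,50,75,8)]))
E
```

```text
21.6833 [ 449.34622924 -254.40388761  257.0971688 ] [ 0.14093988 -0.31807989 -0.98352345]
```

View pics/c7.png

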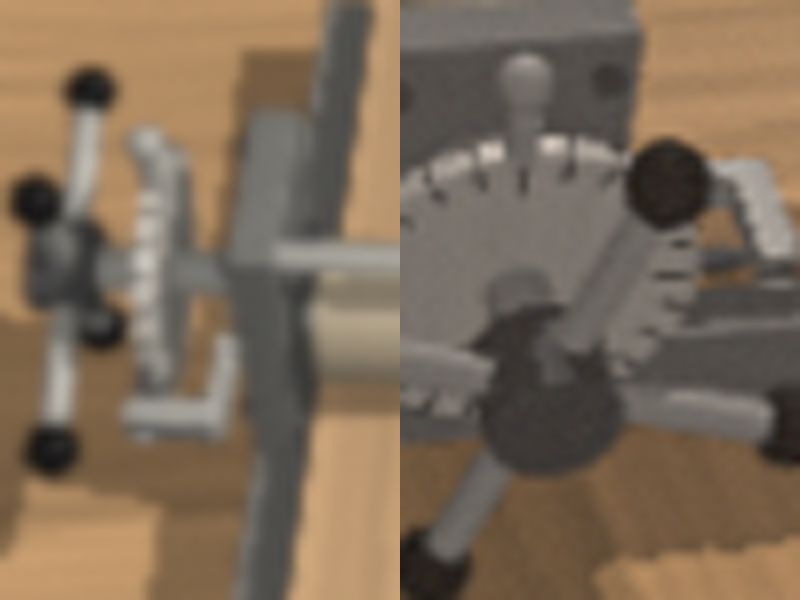

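```bash
python3 - <<'E'
from h import *
np.set_printoptions(precision=2,suppress=True)
s,d=r.camera_info("scene"),r.camera_info("side")
p,e=tri((s,(243.1,207.25)),(d,(360.75,244.4)));print("lug",p,e[0])
ps=-.088;X=np.array([np.cos(ps),np.sin(ps),0]);Y=np.array([-np.sin(ps),np.cos(ps),0]);Zv=np.array([0,0,1])
h=np.array([586.4,-307.6,119.5]);c=h+40*Y
l=p-c;print("angle",np.arctan2(l@X,l[2]),l@X,l@Y,l[2])
for f in(-.1,-.05,0,.05):
    t=c+70*(np.cos(f)*X-np.sin(f)*Zv);b=c+78*(np.sin(f)*X+np.cos(f)*Zv);print(f,"side ptr",(proj(d,t)-[345,235])*8+[400,0],"lug side",(proj(d,b)-[345,235])*8+[400,0],"scene ptr",(proj(s,t)-[225,190])*8,"lug",(proj(s,b)-[225,190])*8)
print("dialctr side",(proj(d,c)-[345,235])*8+[400,0])
E
```

```text
lug [ 587.46 -267.05  199.11] 0.9837571550052263
angle -0.03152792901410962 -2.510908764857733 0.49069988261054187 79.61438736427834
-0.1 side ptr [746.81 237.2 ] lug side [504.33  81.01] scene ptr [138.76 390.07] lug [144.36 133.36]
-0.05 side ptr [746.24 245.55] lug side [518.29  79.03] scene ptr [139.67 395.78] lug [142.98 140.05]
0 side ptr [745.09 253.93] lug side [532.21  77.56] scene ptr [140.64 401.16] lug [141.66 147.1 ]
0.05 side ptr [743.37 262.33] lug side [546.07  76.62] scene ptr [141.66 406.17] lug [140.38 154.49]
dialctr side [511.55 276.31]
```

```bash
python3 - <<'E'
from h import *
np.set_printoptions(precision=2,suppress=True)
I={n:r.camera_info(n) for n in("scene","side")}
A={n:np.mean([r.grab_frame(n).astype(float) for _ in range(5)],0) for n in I}
np.savez("pics/avg.npz",**A)
ps=-.088
h=np.array([586.4,-307.6,119.5])
def blob(n,p,dark,w=9):
    q=proj(I[n],p);x,y=np.round(q).astype(int);g=cv2.resize(A[n].mean(2)[y-w:y+w+1,x-w:x+w+1].astype(np.float32),None,fx=8,fy=8,interpolation=cv2.INTER_CUBIC)
    m=(g<62) if dark else None
    g8=np.clip(g,0,255).astype(np.uint8)
    m=m.astype(np.uint8)
    m=cv2.morphologyEx(m,cv2.MORPH_OPEN,np.ones((15,15),np.uint8))
    k,l,st,ct=cv2.connectedComponentsWithStats(m)
    if k<2:return None
    j=1+np.argmin(np.linalg.norm(ct[1:]-(w+.5)*8,axis=1))
    return (ct[j]+.5)/8-.5+[x-w,y-w],st[j,4]/64
X=lambda ps:np.array([np.cos(ps),np.sin(ps),0])
for k,nm in enumerate(("up","far","low","near")):
    a=.347+k*np.pi/2;p=h+80*(np.sin(a)*X(ps)+np.cos(a)*np.array([0,0,1]))
    b={n:blob(n,p,True) for n in I};print(nm,b,[proj(I[n],p) for n in I])
    if all(b.values()):print(*tri(*[(I[n],b[n][0]) for n in I]))
# lug gradients: print side profile rows
q=(361,244);g=A["side"].mean(2);print(np.round(g[239:252,353:370]).astype(int))
g=A["scene"].mean(2);print(np.round(g[202:216,237:252]).astype(int))
g=A["side"].mean(2);print("ptr");print(np.round(g[255:275,376:398]).astype(int))
E
```

```text
up {'scene': (array([229.05, 214.96]), np.float64(28.578125)), 'side': (array([378.  , 257.74]), np.float64(86.359375))} [array([229.29, 215.01]), array([378.06, 257.28])]
[ 613.04 -310.89  194.39] [0.07895276953300656, 0.07895276953297285]
far {'scene': (array([230.92, 245.92]), np.float64(33.65625)), 'side': (array([394.2 , 287.98]), np.float64(67.671875))} [array([231.31, 246.07]), array([393.62, 287.27])]
[ 661.42 -315.98   92.53] [0.7250952892304429, 0.7250952892305003]
low {'scene': (array([237.47, 231.81]), np.float64(13.203125)), 'side': (array([347.8 , 306.13]), np.float64(61.265625))} [array([237.5 , 230.86]), array([348.88, 305.24])]
[ 558.22 -304.92   39.27] [1.5126299259925202, 1.5126299259926486]
near {'scene': (array([235.8 , 200.65]), np.float64(17.03125)), 'side': (array([329.3 , 277.12]), np.float64(93.5625))} [array([235.8 , 201.36]), array([329.82, 277.34])]
[ 509.94 -301.11  148.25] [0.36695606050221385, 0.3669560605022275]
[[115 114 114 116 116 115 114 114 111 112 110 109 107 103 101  99  98]
 [104 101  98  97  95  92  89  88  87  87  87  88  85  85  84  82  81]
[... 2830 characters left out ...]
5  69  73  78  94 105 101  98
   97  91  87  87]
 [115 113 114 114 114 107  86  59  57  59  63  72  79  81  78  79  71  64
   71  82  86  87]
 [ 99  72  72  71  79  93  94  72  70  70  76  86  86  76  69  75  77  75
   74  76  78  77]
 [116 115 116 116 116 110  94  83  77  75  75  76  79  86  96 107 111 107
   89  74  73  73]
 [116 116 116 117 120 106  82  74  73  73  73  72  71  72  73  75  77  75
   74  73  72  73]
 [116 108  94 100 108  93  73  71  72  71  72  73  72  72  71  71  72  71
   72  73  72  73]
 [116 108  90  79  75  72  71  71  71  72  72  71  72  71  74  72  72  72
   78  83  83  85]
 [117 119 118 111  89  72  70  76  81  81  81  81  81  82  83  84  83  85
   98 107 108 106]]
```

Request:
apply_moves --series "-1.5 0 0.5 0 0 0 1;-3 0 1.5 0 0 0 1;-3 0 1.5 0 0 0 1;-2 0 1.5 0 0 0 1;-1 0 0.5 0 0 0 1;-0.5 0 0 0 0 0 1;-0.4 0 0 0 0 0 1;-0.2 0 0 0 0 0 1;0 0 0 0 0 0 1;0 0 0 0 0 0 1"

```text
clock: 23.12
eef_pos: [564.1, -264.0, 203.8]
tcp_rot: [-3.141, 0.001, 3.061]
contact_force: [0.4, -0.1, -0.2]
opening: -0.002
```

Request:
apply_moves --series "-0.1 0 0 0 0 0 1;-0.1 0 0 0 0 0 1;-0.1 0 0 0 0 0 1;-0.1 0 0 0 0 0 1;-0.09 0 0 0 0 0 1;0 0 0 0 0 0 1;0 0 0 0 0 0 1;0 0 0 0 0 0 1;0 0 0 0 0 0 1;0 0 0 0 0 0 1"

```text
clock: 23.95
eef_pos: [569.4, -264.2, 202.7]
tcp_rot: [-3.142, 0.0, 3.061]
contact_force: [-0.5, -0.3, -0.4]
opening: -0.0
```

Request:
apply_moves --series "0.8 0 0 0 0 0 1;2 0 -1 0 0 0 1;3 0 -1.5 0 0 0 1;3 0 -1.5 0 0 0 1;3 0 -1.5 0 0 0 1;0 0 0 0 0 0 1;0 0 0 0 0 0 1;0 0 0 0 0 0 1;0 0 0 0 0 0 1;0 0 0 0 0 0 1"

```text
clock: 24.78
eef_pos: [452.2, -254.6, 257.1]
tcp_rot: [3.141, -0.001, 3.061]
contact_force: [-0.1, -0.5, 0.0]
opening: -0.004
```

```bash
python3 - <<'E'
from h import *
A={n:np.mean([r.grab_frame(n).astype(float) for _ in range(6)],0) for n in("side","scene")}
np.savez("pics/avg2.npz",**A)
g=A["side"].mean(2);print(np.round(g[241:249,355:368]).astype(int))
u=lambda a,x,y,w,h:cv2.resize(np.clip(a[y:y+h,x:x+w]*1.3,0,255).astype(np.uint8),None,fx=12,fy=12,interpolation=cv2.INTER_CUBIC)
B=np.load("pics/avg.npz")
cv2.imwrite("pics/c8.png",np.hstack([u(B["side"],370,238,32,46),u(A["side"],370,238,32,46)]))
E
```

```text
[[ 81  81  78  77  79  85 102 101  88  78  77  78  78]
 [ 77  78  76  81 101 127 145 153 127  97  78  78  79]
 [ 78  78  78  88 114 127 133 138 130 115  90  78  79]
 [ 78  78  78  86 107 114 118 120 118 112  93  79  78]
 [ 77  78  77  83  99 105 110 113 109 102  89  78  78]
 [ 78  78  77  82  96 103 107 109 106  99  86  78  78]
 [ 78  78  77  79  88 100 103 104 101  92  79  77  78]
 [ 78  78  78  78  82  93  97  98  91  79  77  77  78]]
```

View pics/c8.png

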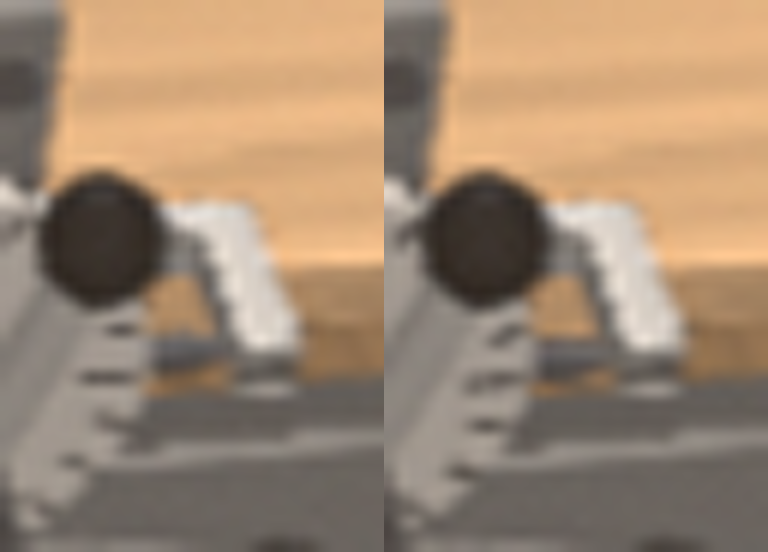

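```bash
python3 -c "
from rig import r
s=r.sense();print(s['clock'],s['eef_pos'],s['contact_force']);print(r.sign_off())"
```

```text
25.3833 [ 451.74869434 -254.74565926  257.80753849] [0.35253765 0.6857454  0.21216197]
the job is handed in; nothing more can be done
None
```

I laid the thick slat flat on the bed under the roller, brought the roller down to a grip of about 25 N, and pushed the dial lug upright. I handed the job in at 25.4 s with the arm clear of the machine; no verdict was reported.

- **Slat:** it went under the roller without resistance. In the picture taken after I let go, it sticks out on both sides of the roller. While feeling for the bed with the slat in the gripper I pressed down to 44 N (wrist reading). I backed off at once, and this was the gripper pressing, not the roller.
- **Grip:** the push on the star ball rose from 4.9 N when free to 9.9 N. That gives a grip of 21 to 24 N, and I went about 1 mm further. The star wheel stood at about 0.20 rad after I let go, and its ball showed no movement in the last picture. The grip is worked out from the push force and the wheel angle; I did not measure it directly after release.
- **Dial:** the first push stopped about 0.035 rad short, so I pushed the lug another 2.8 mm. The final checks do not fully agree:
  - The lug's position in the side picture puts it at +0.01 to +0.02 rad.
  - The push distance puts it at -0.01 rad.
  - A rough reading of the pointer against the mark puts it about 1.5 mm high.

  All three are inside the 3.5 mm limit.
- **Other objects:** I did not touch the thin slat, pots, tile or tools as far as I know, but I made no final measurement of their positions.
- **Pictures:** I viewed 11, one over the budget, to check the pointer.

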